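# Tilt up the station display and pack the clamp jaws

### The arm

A 7-joint arm with a two-finger parallel gripper is mounted at the origin on the work surface. World frame = base frame: x ahead of the robot, y to its left, z up, the work surface at z = 0. Lengths are in mm, angles in rad, forces in N, time in s.
With the tool pointing down it reaches from about 425 to 1025 mm from the base axis. Payload 3.6 kg.
Tool frame: the origin (TCP) lies midway between the tips of the shut fingers; the grasp point (between the pads) lies manip.tcp_to_grasp behind it (manip.tcp_to_grasp is the distance from the TCP to the grasp point, in mm); z points along the fingers, y is the direction in which the jaws open and shut (so a half turn about z gives the same grasp; the last joint's range is limited). The gripper opens to 85 mm and grips with 20 to 120 N. Pads are 22 mm wide; open, the fingers measure 114 mm over their backs; the gripper's body (76 mm by 85 mm) begins 54 mm behind the grasp point. The pads swing forward as they close: fully open they stand 13 mm farther back than shut.
Start: joints at [-1.438, 0.591, 0.048, 1.609, -0.033, 0.943, -0.034], TCP at [162.312, 706.601, 231.302] pointing down, gripper open.
Joint ranges: [-2.69, 2.69], [-0.47, 2.24], [-1.27, 1.36], [0.19, 2.51], [-1.53, 4.68], [0.08, 2.07], [-3.09, 3.09]. Speed limits (rad/s): [2.57, 2.57, 3.14, 3.14, 3.14, 3.14, 3.14].

### API

Orientations are given as a unit quaternion [w, x, y, z].
In Python, from plant import manip, optics gives the robot as it stands. Calls block until the motion is done:
- manip.move_to(position, orientation): joint-space move of the TCP to a pose.
- manip.line_to(position, rot=None, velocity=150, threshold=None): straight line of the TCP; rot=None keeps the orientation; velocity is the mean speed in mm/s. With threshold (N) it stops when the force on the tool has changed by that much, and returns True; else False.
- manip.move_joints(angles): joint-space move.
- manip.open_jaws() and manip.gripper_close(effort=None): open the fingers fully, or close them until they stop; effort is the grip in N (None keeps the last).
- manip.sleep(seconds).
- manip.solve_ik(position, orientation): joint angles nearest the present ones, or None.
- optics.grab_frame(name): name is "scene" or "top" or "wrist"; returns the picture (384x512x3 uint8, blue, green, red); there is no depth.
- optics.camera_model(name): a dict with "K" (3x3 intrinsics, pixels), "rvec" (rotation vector, rad) and "tvec" (3), from world to camera coordinates, as OpenCV has them; the wrist camera has in their place "hand_eye" (4x4, takes a point from camera to tool coordinates, whose origin is the TCP and whose axes are the flange's). Camera axes: x right, y down, z forward; pixel columns grow to the right and rows downward; lengths in mm; the calibration is good to about 2 mm. A picture is of the moment at which its call begins: read the wrist's pose just before it. camera_model takes no time and is no camera call.
A pose or a line that the arm cannot do raises manip.MotionError and nothing moves.
- manip.finish_job(): hands the job in, once; it reports no verdict.
Readings, each from a call of its own:
- manip.get_time_s(): time.
- manip.get_joint_positions(): joint angles.
- manip.get_dq(): joint speeds.
- manip.get_joint_efforts(): joint torques, N m.
- manip.get_eef_pos(): TCP position.
- manip.get_orientation(): TCP orientation.
- manip.get_force(): force on the tool from outside, world axes, zero at the start.
- manip.get_wrist_torque(): the same for the moment, N m.
- manip.get_gripper_width(): finger opening in mm.
Only numpy, scipy, OpenCV 4.12 (cv2) and the standard library are available. Lean on these libraries where they do the work, as an engineer would, in place of code of your own. Each camera call takes 0.05 s, during which the arm holds its last target.

### The job

Get the change-over kit ready for dispatch: first raise the station's folded-down display by its pull bar so that the screen stands about 60 degrees open from flat, and let go so the kit list can be read. Then pack every loose clamp jaw from the bench into the open tub, and last put the tub's lid on and press it down until it sits flush and level on the rim all round. Leave the display at that angle, and do not disturb the blue bin, the lens or the screwdriver.

Things in the scene. Friction and masses are not known exactly. Their poses are not given: they have to be found in the camera images.
- station: operator display unit fixed to the bench: a flat base 190 deep (own x) x 200 wide (y) x 34 high, origin at the centre of its underside, z up. A screen is folded flat on it, hinged along its far (+x) edge.
- station_hinge (a point): middle of the screen's hinge line, 42 mm above the bench; the hinge axis is this frame's y axis, the frame is fixed to the base and does not turn with the screen.
- screen (a joint): opening angle of the screen in rad: 0 = folded flat on the base, grows as its near edge is raised; 1.571 would be upright, end stop 2.0. Stiff hinge: needs about 8 to 10 N at the bar, and stays where it is left.
- screen_bar (a point): centre of the T-shaped pull bar on the screen's free near edge: a round aluminium bar 16 mm in diameter and 44 mm long along the hinge direction, on a 10 mm wide stem that joins its middle to the screen's edge 30 mm away. The bar's centre is 215 mm from the hinge line, level with it when the screen is flat.
- tub: open parts tub fixed to the bench, outer 228 long (own x) x 162 wide (y) x 65 high, walls and floor 6 thick, inside 216 x 150. Origin at the centre of its underside, z up. In each inner corner a black rubber seal pad 18 x 18 mm stands 6 mm proud of the rim; each slides down stiffly (about 2.5 N each, 10 N for all four) when the lid is pressed, and stays down.
- tub_rim (a point): centre of the tub's mouth at the height of the rim, axes as the tub's.
- tub_lid: loose lid of the tub, 300 g: a plate 228 long (own x) x 162 wide (y) x 8 thick with a 12 mm deep plug beneath it (206 x 140 overall with cut-out corners, so 5 mm play inside the tub) and a bar handle upright on the middle of its top, 70 long (x) x 18 thick (y) x 34 high. Origin at the centre of the plug's underside, z up; overall 54 high. It may go on either way round.
- lid_under (a point): centre of the underside of the lid's plate, 12 mm above the lid's origin; this face comes down on the rim. When only laid on, it stands 6 mm above the rim.
- lid_grip (a point): centre of the top face of the lid's handle, 54 mm above the lid's origin.
- jaw1: stepped aluminium clamp jaw, an L-profile block: base 64 long (own x) x 32 wide (y) x 18 high, with a step on its +x end (x from +4 to +32 mm) that brings the height to 30 there. Origin at the centre of the underside, z up. 120 g; lies loose on the bench. May be absent (None).
- jaw2: stepped aluminium clamp jaw, an L-profile block: base 64 long (own x) x 32 wide (y) x 18 high, with a step on its +x end (x from +4 to +32 mm) that brings the height to 30 there. Origin at the centre of the underside, z up. 120 g; lies loose on the bench. May be absent (None).
- jaw3: stepped aluminium clamp jaw, an L-profile block: base 64 long (own x) x 32 wide (y) x 18 high, with a step on its +x end (x from +4 to +32 mm) that brings the height to 30 there. Origin at the centre of the underside, z up. 120 g; lies loose on the bench. May be absent (None).
- jaw4: stepped aluminium clamp jaw, an L-profile block: base 64 long (own x) x 32 wide (y) x 18 high, with a step on its +x end (x from +4 to +32 mm) that brings the height to 30 there. Origin at the centre of the underside, z up. 120 g; lies loose on the bench. May be absent (None).
- jaw5: stepped aluminium clamp jaw, an L-profile block: base 64 long (own x) x 32 wide (y) x 18 high, with a step on its +x end (x from +4 to +32 mm) that brings the height to 30 there. Origin at the centre of the underside, z up. 120 g; lies loose on the bench. May be absent (None).
- bin: bystander: small open blue bin 100 x 130 x 55, origin at the centre of its underside.
- lens: bystander: black camera lens standing on end, 62 in diameter, 68 high, origin at the centre of its underside.
- driver: bystander: screwdriver lying on the bench.
Things that resemble listed ones, but are neither listed nor needed, are in the scene too. What is shaped like the jaw2 but black is not meant.

How it is judged (in metres and radians):
On the way, in this order (a step that is already met when the one before it is completed fails the run):
1. the screen stands about 60 degrees open (53 to 67) and has been let go (value of joint screen between 0.925 and 1.17 rad and contact force between the fingers and station below 0.3 N and velocity of joint screen below 0.05 rad/s), for 0.4 s.
2. every jaw is in the tub (x of jaw1 in the frame of tub between -0.108 and 0.108 m and y of jaw1 in the frame of tub between -0.075 and 0.075 m and z of jaw1 in the frame of tub between 0 and 0.05 m and x of jaw2 in the frame of tub between -0.108 and 0.108 m and y of jaw2 in the frame of tub between -0.075 and 0.075 m and z of jaw2 in the frame of tub between 0 and 0.05 m and x of jaw3 in the frame of tub between -0.108 and 0.108 m and y of jaw3 in the frame of tub between -0.075 and 0.075 m and z of jaw3 in the frame of tub between 0 and 0.05 m and x of jaw4 in the frame of tub between -0.108 and 0.108 m and y of jaw4 in the frame of tub between -0.075 and 0.075 m and z of jaw4 in the frame of tub between 0 and 0.05 m and x of jaw5 in the frame of tub between -0.108 and 0.108 m and y of jaw5 in the frame of tub between -0.075 and 0.075 m and z of jaw5 in the frame of tub between 0 and 0.05 m), for 0.3 s.
3. the lid is seated flush and level on the rim (z of lid_under in the frame of tub_rim between -0.004 and 0.0025 m and horizontal distance between lid_under and tub_rim below 0.01 m and angle between the z axis of tub_lid and the z axis of tub, either way round below 0.025 rad and angle between the x axis of tub_lid and the x axis of tub, either way round below 0.1 rad), for 0.3 s.
At the end, for the whole second after the job is handed in: the screen stands 60 degrees open (53 to 67), every jaw lies inside the tub, and the lid is at rest on the tub with its plate within 2.5 mm of the rim, level with the tub to 0.025 rad, centred within 10 mm (all of step 2 and all of step 3 and value of joint screen between 0.925 and 1.17 rad and linear speed of tub_lid below 0.02 m/s); the robot touches nothing.
It fails at once if a bystander (blue bin, lens or screwdriver) is shifted by more than 30 mm (distance of any of bin, lens, driver from where it was at the start of the episode above 0.03 m).
Of jaw1, jaw2, jaw3, jaw4, jaw5 only 3 to 5 are there at a start; the rules pass over those that are not, and their reading is None.
At some moment in a run one of jaw1, jaw2, jaw3, jaw4, jaw5 may be knocked a few centimetres aside while the robot is not near it.
Once in a run the grip may slacken for a moment while it holds something.
It also fails if it takes over 210 s, if anything falls off the work surface, if the arm or the gripper's body presses on something with over 40 N, if the wrist force passes 120 N, or if a joint passes its speed limit or range.

## Working session

There is one attempt and no reset: what is moved stays moved. The work goes in short steps, each a Python script; the robot and the scene stay as the last script left them, time stands still between calls to the robot, and variables do not carry over. Pictures are saved under pics/ and viewed, and the job is handed in when it is done.

```bash
ls; mkdir -p pics; python3 - <<'E'
from plant import manip, optics
import cv2, numpy as np
for n in ["scene","top","wrist"]:
    cv2.imwrite(f"pics/{n}0.png",optics.grab_frame(n)); 
    m=optics.camera_model(n); print(n,{k:np.round(v,3).tolist() for k,v in m.items() if k!="name"})
print(manip.tcp_to_grasp, manip.get_orientation(), manip.get_time_s(), manip.get_gripper_width())
E
```

```text
pics
scene {'K': [[385.038, 0.0, 263.45], [0.0, 385.038, 189.851], [0.0, 0.0, 1.0]], 'rvec': [1.369, 2.443, -0.699], 'tvec': [312.952, -393.625, 1622.87]}
top {'K': [[421.645, 0.0, 261.957], [0.0, 421.645, 183.844], [0.0, 0.0, 1.0]], 'rvec': [2.195, -2.156, 0.085], 'tvec': [-10.137, 576.546, 1546.204]}
wrist {'K': [[313.689, 0.0, 260.099], [0.0, 313.689, 189.516], [0.0, 0.0, 1.0]], 'hand_eye': [[0.0, -0.95, -0.312, 80.961], [1.0, 0.0, 0.0, -0.454], [0.0, -0.312, 0.95, -143.891], [0.0, 0.0, 0.0, 1.0]]}
18.700000000000003 [-3.97582365e-05  1.12625759e-01  9.93637064e-01 -9.06678470e-04] 0.15 85.2832779094878
```

View pics/scene0.png

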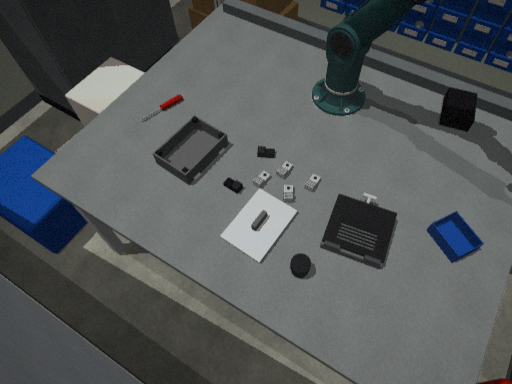

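View pics/top0.png

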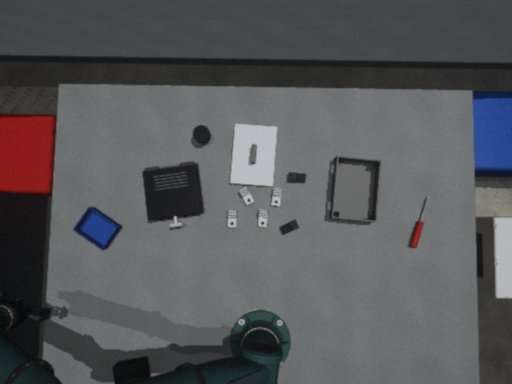

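View pics/wrist0.png

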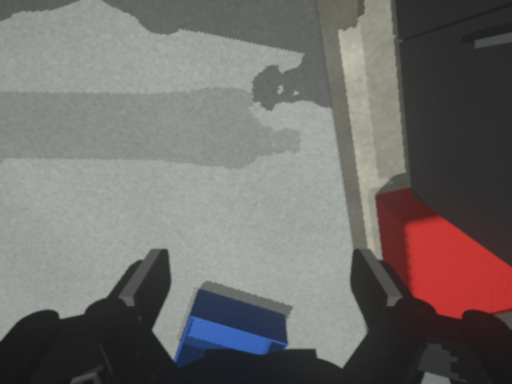

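The top view shows four light jaws at about (247,196), (276,198), (232,218) and (262,217). There are two black lookalikes at (296,178) and (289,227), the lid at (254,155), the tub at (353,190), the station at (173,192) with its bar at (176,223), the bin at (98,228), the lens at (201,135) and the driver at (419,222). I'll enlarge the jaw area and the fixtures to confirm.

```bash
cat > h.py <<'E'
from plant import manip, optics
import cv2, numpy as np
from scipy.spatial.transform import Rotation as R
def cam(n):
    m=optics.camera_model(n); K=np.array(m["K"]); 
    if "rvec" in m: return K,cv2.Rodrigues(np.array(m["rvec"],float))[0],np.array(m["tvec"],float).ravel()
    T=np.eye(4); p=manip.get_eef_pos(); q=manip.get_orientation()
    T[:3,:3]=R.from_quat(np.roll(q,-1)).as_matrix(); T[:3,3]=p
    X=np.linalg.inv(T@np.array(m["hand_eye"])); return K,X[:3,:3],X[:3,3]
def px2w(c,px,z):
    K,Rm,t=c; px=np.atleast_2d(np.array(px,float)); o=-Rm.T@t
    d=(np.linalg.inv(K)@np.c_[px,np.ones(len(px))].T).T@Rm
    return o+d*((z-o[2])/d[:,2])[:,None]
def w2px(c,P):
    K,Rm,t=c; P=np.atleast_2d(P); q=(K@(Rm@P.T+t[:,None])).T; return q[:,:2]/q[:,2:]
def down(a):  # tool y axis (opening) ends at world angle a+90deg: tool x at angle a, z down
    r=R.from_euler('z',a)*R.from_euler('x',np.pi); return np.roll(r.as_quat(),1)
def crop(img,x0,y0,x1,y1,s,fn): cv2.imwrite(fn,cv2.resize(img[y0:y1,x0:x1],None,fx=s,fy=s,interpolation=cv2.INTER_CUBIC))
E
python3 - <<'E'
from h import *
im=cv2.imread("pics/top0.png"); crop(im,130,110,390,240,3,"pics/topc.png")
im=cv2.imread("pics/scene0.png"); crop(im,140,100,410,285,2.9,"pics/scc.png")
c=cam("top")
print(np.round(px2w(c,[[247,196],[276,198],[232,218],[262,217]],24),0))
print(np.round(px2w(c,[[176,223]],42)),np.round(px2w(c,[[254,155]],30)),np.round(px2w(c,[[353,190]],65)))
E
```

```text
[[530.  55.  24.]
 [525. -53.  24.]
 [448. 109.  24.]
 [454.  -2.  24.]]
[[426. 312.  42.]] [[684.  32.  30.]] [[ 557. -330.   65.]]
```

View pics/topc.png

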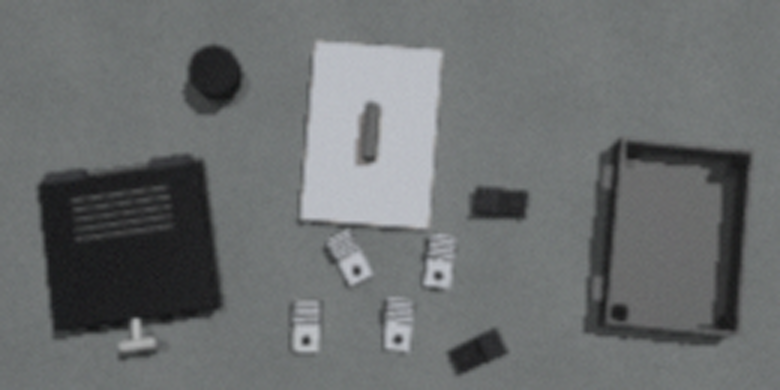

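View pics/scc.png

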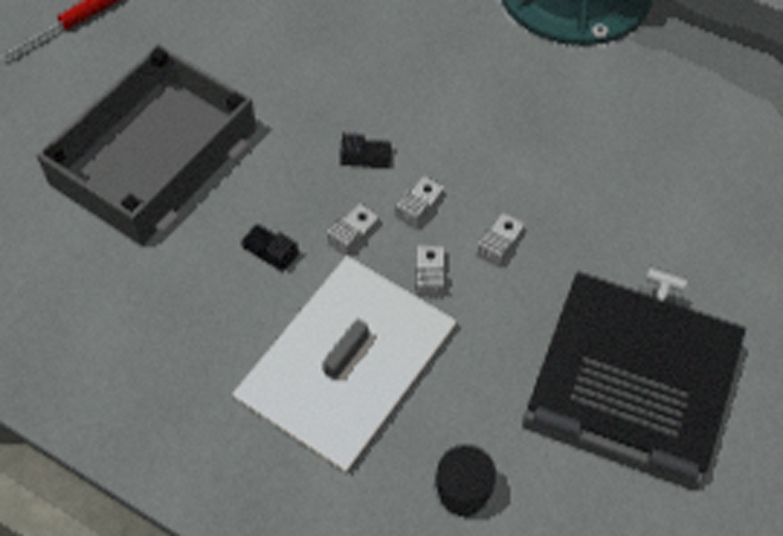

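The light grey jaws with a hole and a striped end, at (247,196), (276,198), (232,218) and (262,217), fit the "aluminium" description. The two at (296,178) and (289,227) are black, so they're excluded. Next I'll take a wrist view of the station bar.

```bash
python3 - <<'E'
from h import *
for a in [8,188]:
    j=manip.solve_ik([430,312,260],down(np.radians(a))); print(a,None if j is None else np.round(j,2))
a=188
manip.move_to([430,312,260],down(np.radians(a)))
print(manip.get_time_s(),np.round(manip.get_force(),2)); 
c=cam("wrist"); im=optics.grab_frame("wrist"); cv2.imwrite("pics/w1.png",im); np.savez("w1.npz",K=c[0],R=c[1],t=c[2])
E
```

```text
8 [-1.33  0.41  0.84  2.04 -0.41  0.86 -1.7 ]
188 [-0.76  0.31  0.05  2.02 -0.02  0.81  1.02]
1.8917 [ 0.26 -0.98 -0.65]
```

View pics/w1.png

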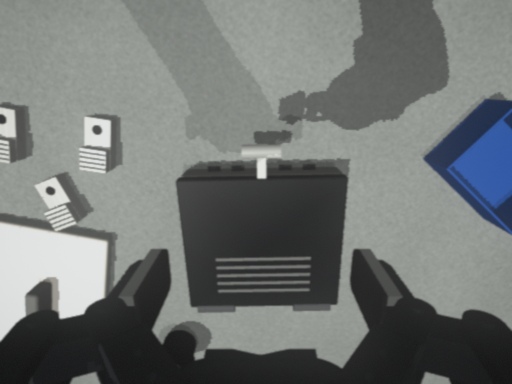

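The wrist view shows the bar at (262,152) with its ends at about (242,152) and (283,152). The screen's near edge runs along row 180, with corners at (178,180) and (348,176). Now I'll compute the bar pose.

```bash
python3 - <<'E'
from h import *
d=np.load("w1.npz"); c=(d["K"],d["R"],d["t"])
im=cv2.imread("pics/w1.png"); crop(im,165,135,365,325,3,"pics/w1c.png")
b=px2w(c,[[242,152],[283,152],[262,152]],46); print(b.round(1))
v=b[0]-b[1]; print(np.degrees(np.arctan2(v[1],v[0])),np.linalg.norm(v))
s=px2w(c,[[178,180],[348,176],[338,304],[192,306]],46); print(s.round(1))
print(np.degrees(np.arctan2(*(s[0]-s[1])[[1,0]])))
E
```

```text
[[423.7 291.4  46. ]
 [417.  338.4  46. ]
 [420.4 314.3  46. ]]
-81.88867100031952 47.3852912542664
[[467.9 220.3  46. ]
 [434.6 419.3  46. ]
 [613.8 447.1  46. ]
 [645.1 250.1  46. ]]
-80.48989492111482
```

View pics/w1c.png

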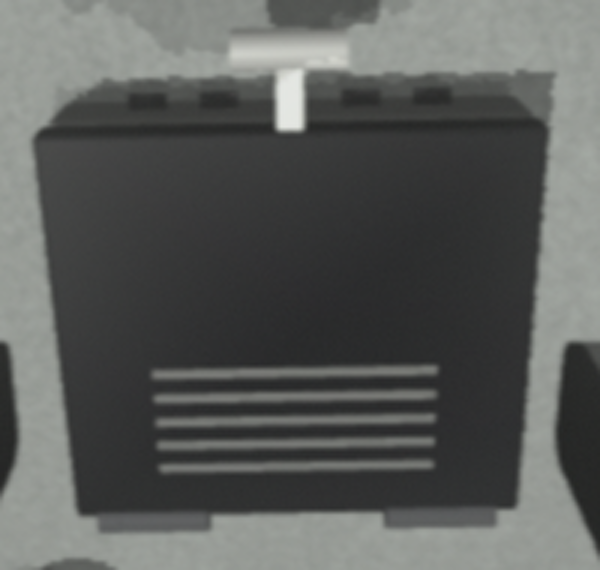

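```bash
cat > st.py <<'E'
import numpy as np
YAW=np.radians(9.2); BAR=np.array([421.5,315.]); u=np.array([np.cos(YAW),np.sin(YAW)]); HIN=BAR+215*u
def tcp(th): # theta rad
    p=HIN-215*np.cos(th)*u; return [p[0],p[1],42+215*np.sin(th)-20]
E
python3 - <<'E'
from h import *; from st import *
q=down(YAW+np.pi); print(HIN)
for th in np.radians([0,30,60]): print(manip.solve_ik(tcp(th),q) is not None)
p=tcp(0); manip.line_to([p[0],p[1],120],q); manip.line_to(p,velocity=100,threshold=15)
print(manip.get_eef_pos(),p)
manip.gripper_close(90); print(manip.get_gripper_width(),manip.get_force())
cv2.imwrite("pics/w2.png",optics.grab_frame("wrist"))
E
```

```text
[633.73429699 349.37445535]
True
True
True
[421.86754991 315.23617983  22.4742543 ] [np.float64(421.5), np.float64(315.0), np.float64(22.0)]
42.70558635194386 [ 0.74042686 -4.0851352   3.21024518]
```

View pics/w2.png

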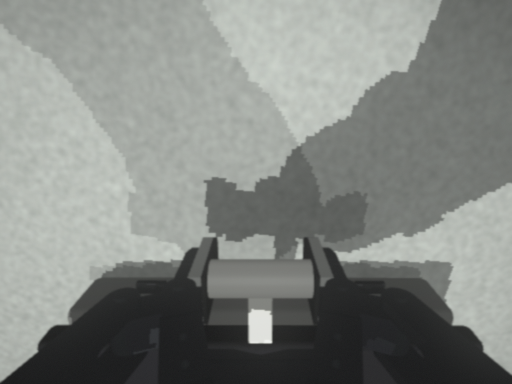

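The bar (208–312, rows 260–298) is clamped by its ends between the pads, and the width reads 42.7 mm. Next I'll raise it along the arc.

```bash
python3 - <<'E'
from h import *; from st import *
for d in range(6,61,6):
    manip.line_to(tcp(np.radians(d)),velocity=70)
    print(d,round(manip.get_gripper_width(),1),np.round(manip.get_force(),1),np.round(manip.get_eef_pos()-np.array(tcp(np.radians(d))),1))
print(manip.get_time_s())
cv2.imwrite("pics/w3.png",optics.grab_frame("wrist")); cv2.imwrite("pics/s3.png",optics.grab_frame("scene"))
im=cv2.imread("pics/s3.png"); crop(im,290,150,430,290,4,"pics/s3c.png")
E
```

```text
6 42.3 [ 4.6 -5.  -0.4] [ 1.  -1.5 -0.1]
12 42.9 [ 3.5 -4.8 -0.7] [ 0.7 -1.6 -0.3]
18 42.4 [ 4.5 -3.9 -2. ] [ 0.4 -1.6 -0.5]
24 42.7 [ 3.4 -4.4 -3.1] [-0.1 -1.7 -0.6]
30 42.2 [ 4.3 -4.1 -5.4] [-0.1 -1.7 -0.7]
36 42.4 [ 4.6 -4.6 -8. ] [-0.4 -1.8 -0.8]
42 42.4 [ 2.1 -6.  -9.6] [-0.6 -1.8 -0.4]
48 42.1 [ 1.2 -6.1 -8.8] [-0.2 -1.8  0.3]
54 42.2 [ 2.2 -5.7 -9.6] [-0.4 -1.8  0.1]
60 42.2 [  0.5  -5.3 -10.5] [-1.1 -2.  -0.4]
9.4333
```

View pics/w3.png

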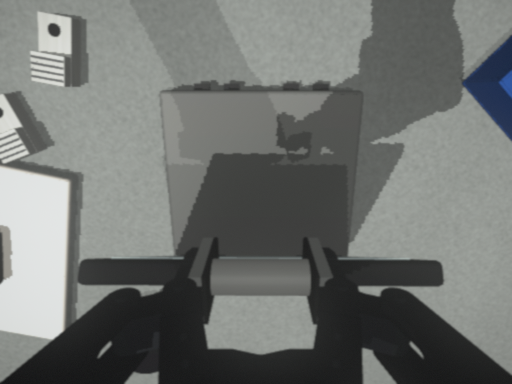

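View pics/s3c.png

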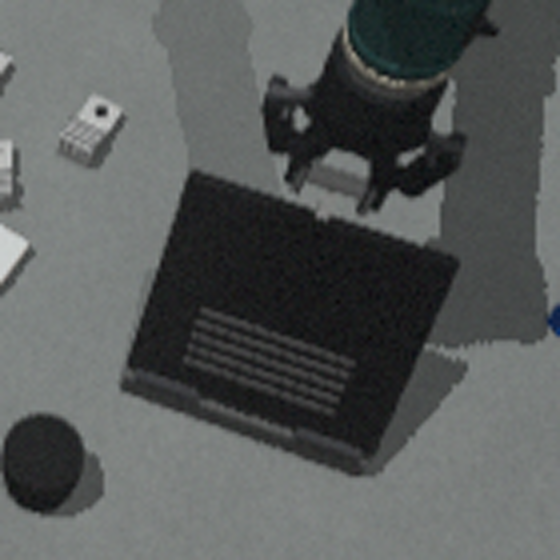

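The bar is still gripped at (262,277) and the screen looks about 60° open. Release, retreat straight up, and check.

```bash
python3 - <<'E'
from h import *; from st import *
manip.open_jaws(); p=manip.get_eef_pos(); manip.sleep(.3)
manip.line_to([p[0],p[1],p[2]+70],velocity=120); manip.sleep(.6)
c=cam("wrist"); im=optics.grab_frame("wrist"); cv2.imwrite("pics/w4.png",im); print(manip.get_force(),manip.get_time_s())
for d in (55,60,65):
    b=HIN-215*np.cos(np.radians(d))*u; z=42+215*np.sin(np.radians(d)); v=np.array([u[1],-u[0]])*22
    print(d,w2px(c,[[*(b+v),z],[*(b-v),z]]).round(0).tolist())
cv2.imwrite("pics/s4.png",optics.grab_frame("scene"));c=cam("scene")
for d in (50,55,60,65,70):
    b=HIN-215*np.cos(np.radians(d))*u; z=42+215*np.sin(np.radians(d)); print(d,w2px(c,[[*b,z]]).round(1))
crop(cv2.imread("pics/s4.png"),320,150,420,270,6,"pics/s4c.png")
E
```

```text
[ 0.73461599  0.21577031 -0.56010751] 11.725
55 [[227.0, 186.0], [291.0, 186.0]]
60 [[226.0, 213.0], [292.0, 213.0]]
65 [[225.0, 241.0], [292.0, 241.0]]
50 [[374.7 191.7]]
55 [[374.3 193.7]]
60 [[373.8 196.3]]
65 [[373.1 199.4]]
70 [[372.1 203.1]]
```

View pics/w4.png

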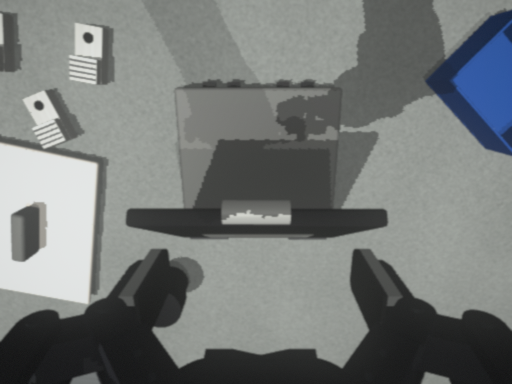

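View pics/s4c.png

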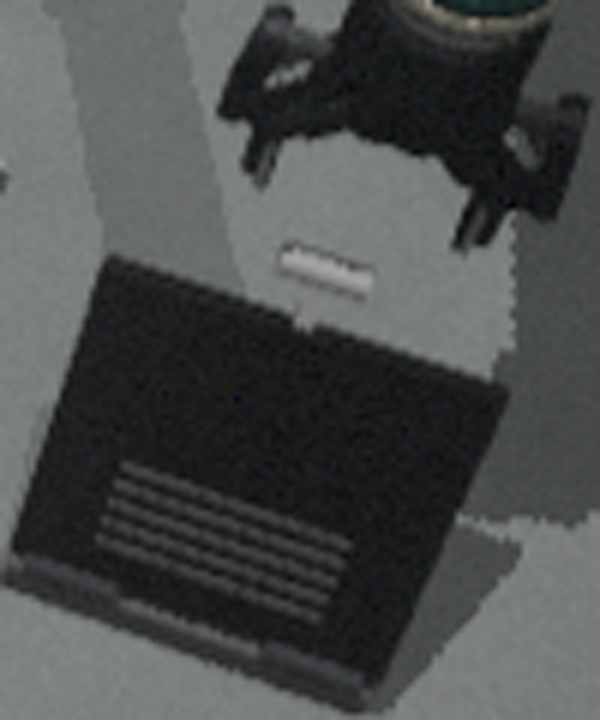

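In the wrist view the bar sits at (256,212), against a prediction of (259,213) for 60°. The scene view agrees. Now the wrist view over the jaws.

```bash
python3 - <<'E'
from h import *
manip.move_to([450,30,250],down(np.radians(180)))
c=cam("wrist"); im=optics.grab_frame("wrist"); cv2.imwrite("pics/w5.png",im); np.savez("w5.npz",K=c[0],R=c[1],t=c[2])
crop(im,90,20,450,290,2.2,"pics/w5c.png")
manip.move_to([520,-300,300],down(np.radians(180)))
c=cam("wrist"); im=optics.grab_frame("wrist"); cv2.imwrite("pics/w6.png",im); np.savez("w6.npz",K=c[0],R=c[1],t=c[2])
print(manip.get_time_s())
E
```

```text
14.3583
```

View pics/w5c.png

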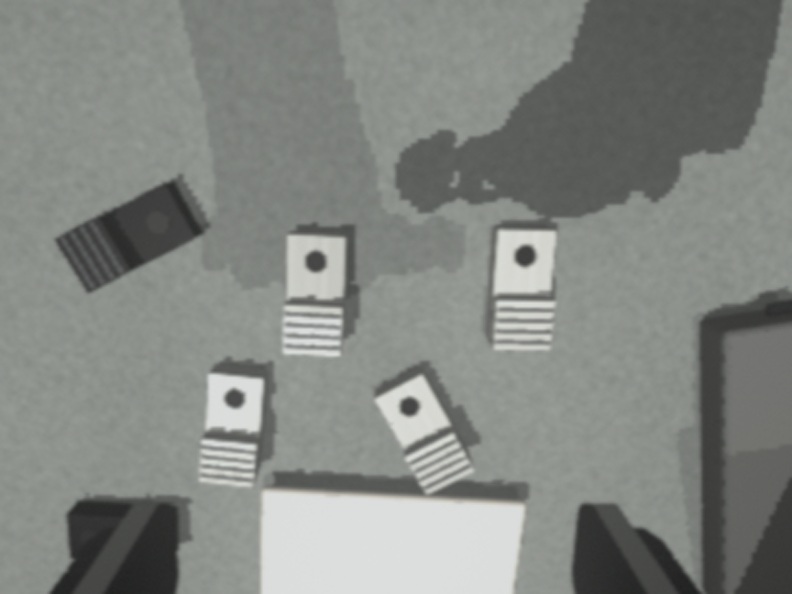

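View pics/w6.png

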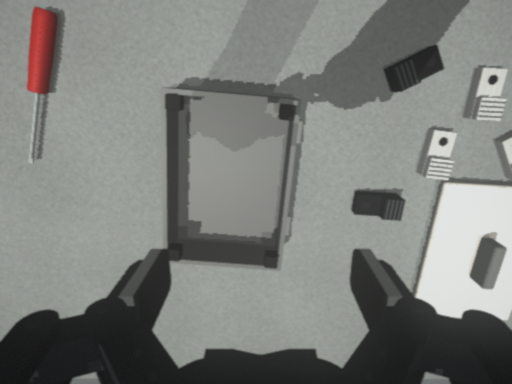

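The jaws show in the crop with the hole end (low, 18 mm) towards the robot and the striped step away. The tub's inner corners carry black pads, and the tub interior is empty. Next I'll compute the poses.

```bash
python3 - <<'E'
from h import *
d=np.load("w5.npz"); c=(d["K"],d["R"],d["t"])
J={"A":[(288,235),(346,237),(284,354),(340,355)],"B":[(497,229),(556,230),(494,348),(551,348)],"C":[(209,374),(265,378),(200,482),(253,486)],"D":[(376,396),(422,375),(430,493),(473,470)]}
f=lambda p:np.array(p,float)/2.2+[90,20]
for k,v in J.items():
    lo=px2w(c,f(v[:2]),18)[:,:2]; hi=px2w(c,f(v[2:]),30)[:,:2]
    a=lo.mean(0); b=hi.mean(0); m=(a+b)/2; e=b-a
    print(k,m.round(1),"len",np.linalg.norm(e).round(1),"ang",np.degrees(np.arctan2(e[1],e[0])).round(1),"w",np.linalg.norm(lo[1]-lo[0]).round(1),np.linalg.norm(hi[1]-hi[0]).round(1))
print("lid edge",px2w(c,f([(263,490),(524,500)]),20).round(1)[:,:2])
d=np.load("w6.npz"); c=(d["K"],d["R"],d["t"])
t=px2w(c,[(165,88),(300,96),(282,268),(165,262)],65)[:,:2]; print("tub",t.round(1),t.mean(0).round(1))
for i in range(4): e=t[(i+1)%4]-t[i]; print(np.linalg.norm(e).round(1),np.degrees(np.arctan2(e[1],e[0])).round(1))
# lid in w6
crop(cv2.imread("pics/w6.png"),150,75,320,280,3.5,"pics/w6c.png")
E
```

```text
A [448.4  -1. ] len 63.1 ang -3.0 w 31.2 30.8
B [444.5 113.1] len 62.8 ang -0.2 w 31.7 31.3
C [527.9 -51.1] len 63.3 ang -6.9 w 32.1 31.0
D [529.8  61.5] len 63.5 ang 29.3 w 29.4 28.9
lid edge [[568.6 -35.5]
 [575.  122.9]]
tub [[ 441.5 -406.8]
 [ 449.8 -251.6]
 [ 677.9 -266.7]
 [ 668.8 -427.6]] [ 559.5 -338.2]
155.5 86.9
228.6 -3.8
161.1 -93.2
228.3 174.8
```

View pics/w6c.png

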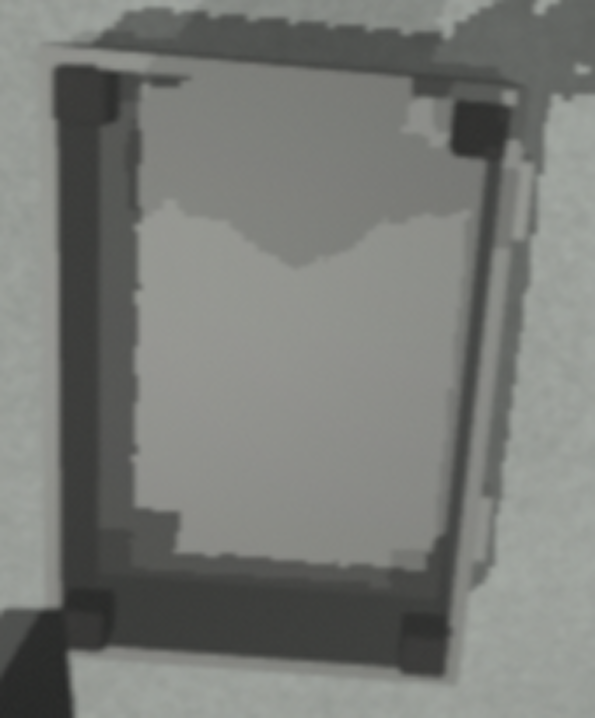

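All four jaws fit with sizes close to 64 × 32 mm. I'll pack them crosswise in the tub at (±44, ±37), starting with jaw A.

```bash
cat > jaw.py <<'E'
from h import *
TUB=np.array([559.,-335.]); TY=np.radians(-3.6)
def tubp(x,y): return TUB+np.array([x*np.cos(TY)-y*np.sin(TY),x*np.sin(TY)+y*np.cos(TY)])
def pick(m,ang,s,effort=60,zt=1):
    ang=np.radians(ang); e=np.array([np.cos(ang),np.sin(ang)]); g=np.array(m)+s*e
    q=down(ang+np.pi)
    manip.move_to([*g,110],q); manip.line_to([*g,zt],velocity=120,threshold=12)
    z=manip.get_eef_pos()[2]; manip.gripper_close(effort); w=manip.get_gripper_width()
    manip.line_to([*g,180],velocity=200); print("pick z",round(z,1),"w",round(w,1),round(manip.get_gripper_width(),1),manip.get_time_s())
def place(x,y,s,dirn,zt=10):
    # jaw own x toward tub y*dirn ; tool x = jaw x + pi
    a=TY+dirn*np.pi/2; q=down(a+np.pi); p=tubp(x,y+dirn*s)
    j=manip.solve_ik([*p,180],q); print(None if j is None else np.round(j,2))
    manip.move_to([*p,180],q); w=manip.get_gripper_width()
    if w<25: print("LOST",w); return
    hit=manip.line_to([*p,zt],velocity=150,threshold=10); print("hit",hit,manip.get_eef_pos().round(1),round(w,1))
    manip.open_jaws(); manip.line_to([*p,180],velocity=250)
def look(n):
    manip.move_to([450,30,250],down(np.pi)); c=cam("wrist"); im=optics.grab_frame("wrist"); cv2.imwrite(f"pics/{n}.png",im); np.savez(f"{n}.npz",K=c[0],R=c[1],t=c[2])
    crop(im,90,20,450,290,2.2,f"pics/{n}c.png"); print(manip.get_time_s())
E
python3 - <<'E'
from jaw import *
for x,y,dr in [(44,37,1),(44,37,-1),(-44,-37,1),(-44,-37,-1)]:
    j=manip.solve_ik([*tubp(x,y),20],down(TY+dr*np.pi/2+np.pi)); print(dr,None if j is None else np.round(j,2))
pick([448.4,-1],-3,5)
cv2.imwrite("pics/p1.png",optics.grab_frame("wrist"))
E
```

```text
1 [ 0.73  0.85 -0.52  1.81  0.66  0.66  2.9 ]
-1 [ 0.08  0.86  0.49  1.85 -0.67  0.61  0.93]
1 [ 0.9   0.82 -0.52  1.92  0.7   0.59  3.  ]
-1 [ 0.25  0.82  0.45  1.95 -0.68  0.53  1.11]
pick z 1.4 w 30.9 30.8 18.35
```

View pics/p1.png

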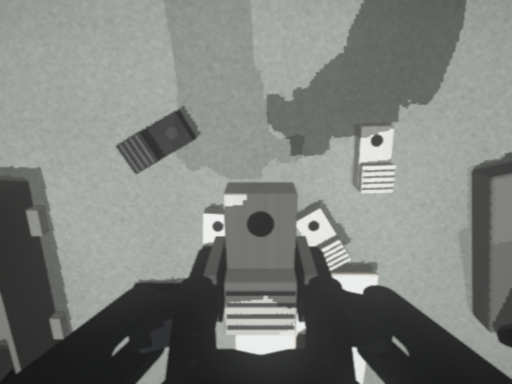

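Jaw A is held at (260,265), with a width of 30.8 mm. Placing it.

```bash
python3 - <<'E'
from jaw import *
place(44,-37,5,-1)
cv2.imwrite("pics/p2.png",optics.grab_frame("wrist"))
look("w7")
E
```

```text
[ 0.07  0.73  0.7   1.7  -0.57  0.92  0.94]
hit False [ 601.  -380.4   11.2] 31.3
24.3167
```

View pics/p2.png

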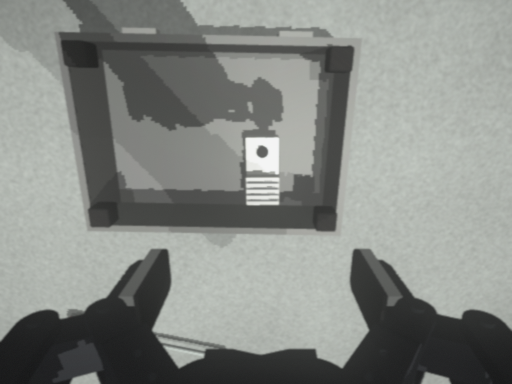

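View pics/w7c.png

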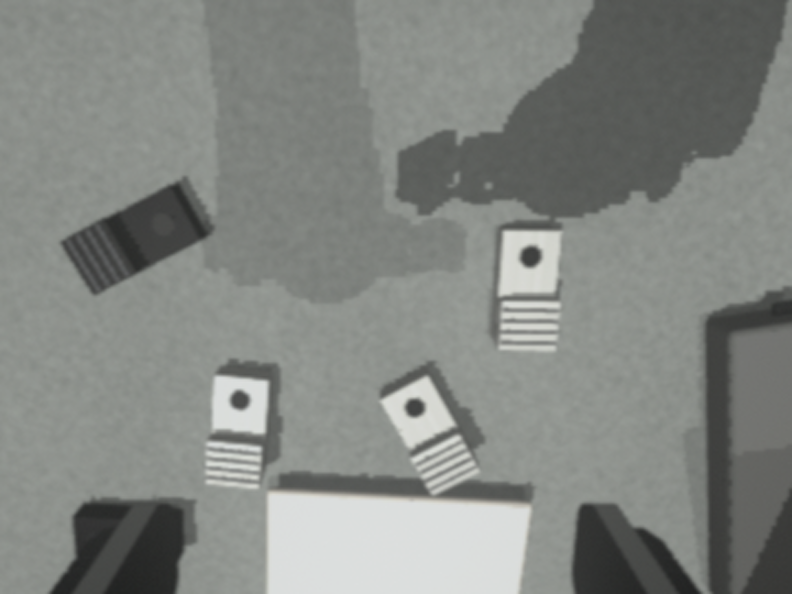

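Jaw A lies in the tub at (262,170), and the others haven't moved. Now jaw B.

```bash
python3 - <<'E'
from jaw import *
pick([444.5,113.1],-0.2,5)
place(-44,-37,5,-1)
c=cam("wrist"); im=optics.grab_frame("wrist"); cv2.imwrite("pics/p3.png",im); np.savez("p3.npz",K=c[0],R=c[1],t=c[2])
look("w8")
E
```

```text
pick z 1.6 w 31.4 30.9 27.65
[ 0.04  0.67  0.8   1.89 -0.64  0.86  1.1 ]
hit False [ 513.  -374.8   10.9] 30.8
33.7667
```

View pics/p3.png

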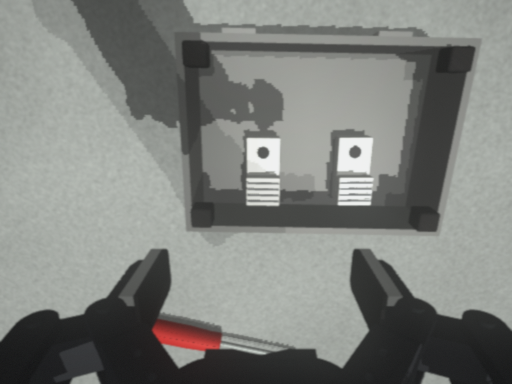

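View pics/w8c.png

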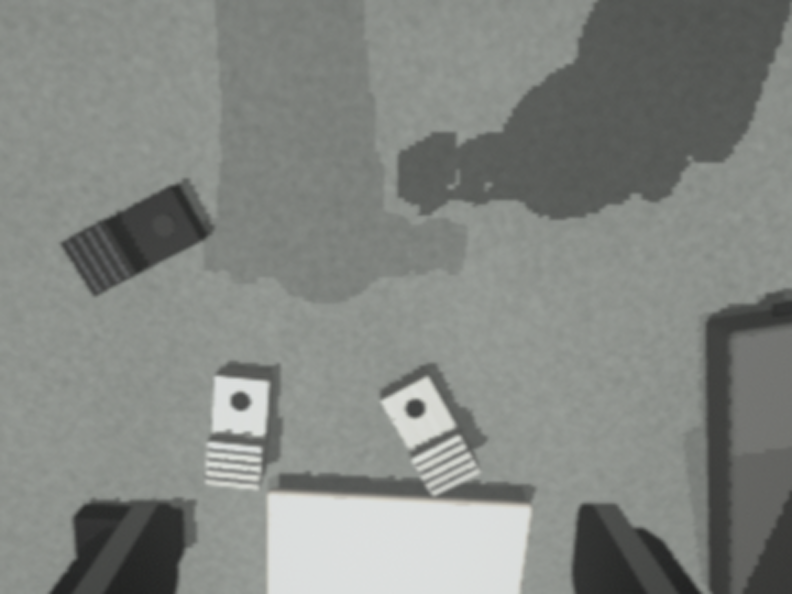

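Two jaws are in the tub, at (263,170) and (355,170). C and D haven't moved. Now jaw C.

```bash
python3 - <<'E'
from jaw import *
d=np.load("p3.npz"); c=(d["K"],d["R"],d["t"])
t=px2w(c,[(177,33),(480,39),(440,236),(187,231)],65)[:,:2]; print(t.round(1),t.mean(0).round(1))
for i in range(4): e=t[(i+1)%4]-t[i]; print(np.linalg.norm(e).round(1),np.degrees(np.arctan2(e[1],e[0])).round(1))
pick([527.9,-51.1],-6.9,3)
place(44,34,3,-1)
c=cam("wrist"); im=optics.grab_frame("wrist"); cv2.imwrite("pics/p4.png",im); np.savez("p4.npz",K=c[0],R=c[1],t=c[2])
look("w9")
E
```

```text
[[ 455.6 -251.4]
 [ 680.5 -269.7]
 [ 669.4 -431.5]
 [ 441.3 -412.5]] [ 561.7 -341.3]
225.6 -4.6
162.2 -93.9
228.9 175.2
161.7 84.9
pick z 1.6 w 31.0 30.9 37.1583
[-0.18  0.8   0.97  1.79 -0.79  0.99  1.05]
hit False [ 605.5 -307.6   11.1] 30.7
42.3917
```

View pics/p4.png

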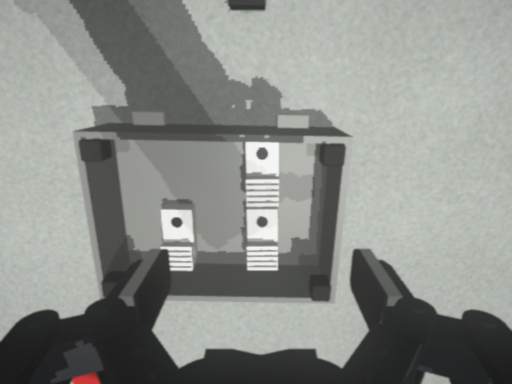

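View pics/w9c.png

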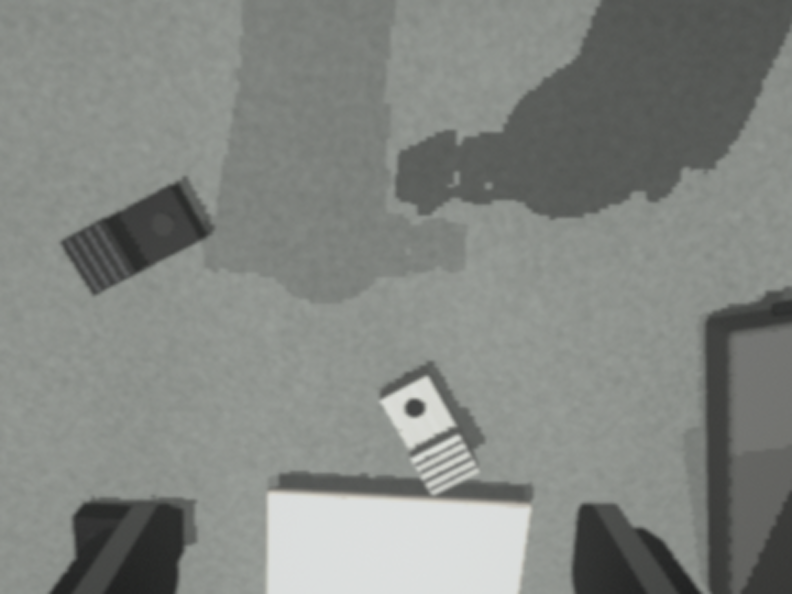

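Three jaws are in the tub, at (262,170), (262,240) and (177,240). D hasn't moved. Now jaw D, gripped slightly towards the hole end so the finger clears the lid.

```bash
python3 - <<'E'
from jaw import *
pick([529.8,61.5],29.3,-7)
place(-44,32,-7,-1)
c=cam("wrist"); im=optics.grab_frame("wrist"); cv2.imwrite("pics/p5.png",im); np.savez("p5.npz",K=c[0],R=c[1],t=c[2])
q=down(np.radians(175)); print(manip.solve_ik([530,-338,330],q) is not None)
manip.move_to([520,-338,330],q)
c=cam("wrist"); im=optics.grab_frame("wrist"); cv2.imwrite("pics/p6.png",im); np.savez("p6.npz",K=c[0],R=c[1],t=c[2])
manip.move_to([590,32,330],down(np.pi))
c=cam("wrist"); im=optics.grab_frame("wrist"); cv2.imwrite("pics/l1.png",im); np.savez("l1.npz",K=c[0],R=c[1],t=c[2])
print(manip.get_time_s())
E
```

```text
pick z 1.6 w 30.6 30.6 45.7167
[-0.26  0.79  1.13  1.98 -0.89  0.98  1.26]
hit False [ 518.  -293.8   10.8] 30.5
True
52.35
```

View pics/p5.png

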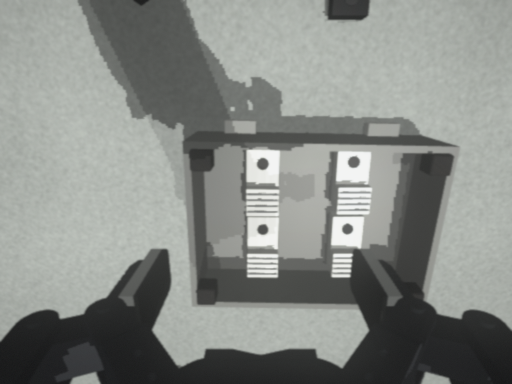

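View pics/p6.png

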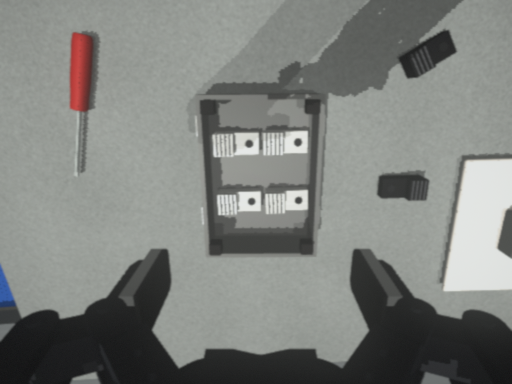

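View pics/l1.png

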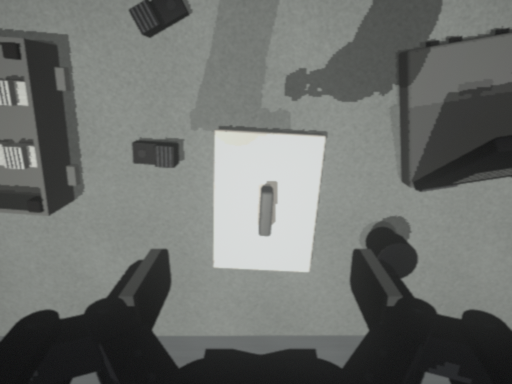

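All four jaws lie flat in the tub: (224–298, 143) and (228–298, 202). The lid is at (268,200) with its handle at (266,210). Now I'll measure lid and tub precisely.

```bash
python3 - <<'E'
from h import *
d=np.load("l1.npz"); c=(d["K"],d["R"],d["t"])
im=cv2.imread("pics/l1.png"); g=cv2.cvtColor(im,cv2.COLOR_BGR2GRAY); 
m=(g>205).astype(np.uint8); m=cv2.morphologyEx(m,cv2.MORPH_CLOSE,np.ones((15,15),np.uint8)); 
cs,_=cv2.findContours(m,cv2.RETR_EXTERNAL,cv2.CHAIN_APPROX_NONE)
k=max(cs,key=cv2.contourArea); W=px2w(c,k[:,0,:],20)[:,:2].astype(np.float32)
r=cv2.minAreaRect(W); print(len(k),cv2.contourArea(k),r); print(cv2.boxPoints(r).round(1))
print("px",cv2.approxPolyDP(k,6,True)[:,0].tolist(), g[145,300],g[130:140,230])
crop(im,200,115,340,285,4,"pics/l1c.png")
crop(cv2.imread("pics/p6.png"),190,80,340,260,4,"pics/p6c.png")
E
```

```text
466 13586.0 ((685.47412109375, 36.46339797973633), (158.00485229492188, 223.96363830566406), 86.6728286743164)
[[569.1 -35.9]
 [792.7 -48.9]
 [801.9 108.8]
 [578.3 121.8]]
px [[216, 132], [214, 265], [307, 270], [323, 137]] 216 [134 177 207 214 214 214 214 214 214 214]
```

View pics/l1c.png

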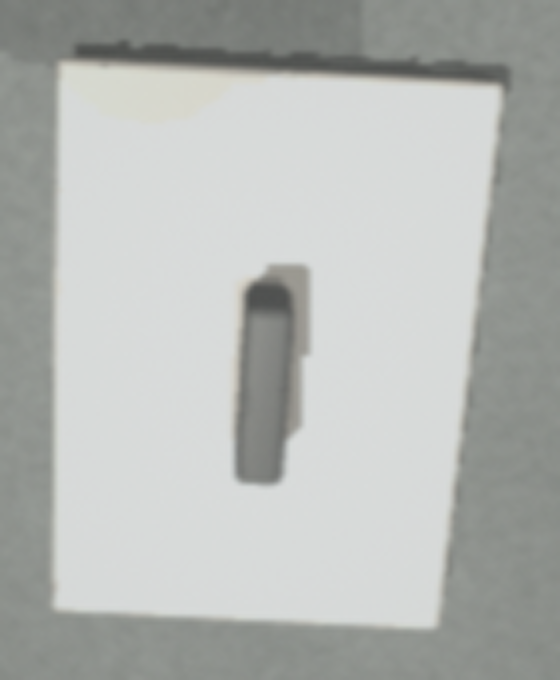

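View pics/p6c.png

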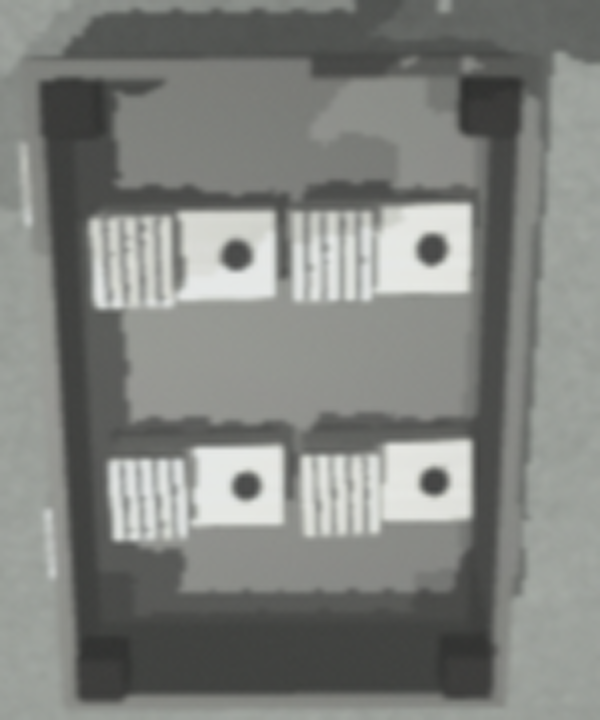

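```bash
python3 - <<'E'
from h import *
from scipy.optimize import least_squares
def fit(c,px,z,flip=False):
    mod=np.array([[-114,-81],[-114,81],[114,81],[114,-81]],float)
    def P(v):
        a=v[2]; Rm=np.array([[np.cos(a),-np.sin(a)],[np.sin(a),np.cos(a)]]); return np.c_[mod@Rm.T+v[:2],np.full(4,z)]
    W=px2w(c,px,z)[:,:2]
    r=least_squares(lambda v:(w2px(c,P(v))-px).ravel(),[*W.mean(0),-.06]); print(r.x[:2].round(1),np.degrees(r.x[2]).round(2),"res px",r.fun.round(1)); return r.x
L=lambda n:(lambda d:(d["K"],d["R"],d["t"]))(np.load(n))
fit(L("l1.npz"),np.array([(58,60),(502,84),(438,629),(52,610)])/4+[200,115],20)
c=L("l1.npz"); print("handle",px2w(c,np.array([(245,310),(292,310),(282,482),(236,482)])/4+[200,115],54).round(1)[:,:2])
fit(L("p6.npz"),np.array([(22,58),(541,58),(506,708),(68,705)])/4+[190,80],65)
# p3 (camera rotated): px order  (177,33)=(-114,81);(480,39)=(114,81);(440,236)=(114,-81);(187,231)=(-114,-81)
fit(L("p3.npz"),np.array([(187,231),(177,33),(480,39),(440,236)],float),65)
# p4: (75,131)=(114? ) 
c=L("p4.npz"); print(px2w(c,[(75,131),(352,136),(333,301),(100,297)],65).round(1)[:,:2])
c=L("p5.npz"); print(px2w(c,[(183,138),(459,148),(432,306),(194,304)],65).round(1)[:,:2])
E
```

```text
[686.1  37.4] -3.27 res px [-0.7 -0.4  0.7 -0.2  0.3  0.4 -0.3  0.5]
handle [[651.5  30.9]
 [651.6  47.5]
 [718.8  44.5]
 [718.8  27.4]]
[ 561.4 -339.4] -4.74 res px [ 0.   0.4  0.6 -0.3  0.  -0.6 -0.8  0.7]
[ 561.6 -341.4] -4.65 res px [ 0.3  0.3 -1.4  0.1  1.8  0.2 -0.7 -0.2]
[[ 455.4 -250.8]
 [ 680.8 -268.9]
 [ 666.8 -429. ]
 [ 440.4 -410.5]]
[[ 454.6 -248.3]
 [ 681.3 -270.7]
 [ 675.7 -426.9]
 [ 442.8 -410.4]]
```

The tub views agree on a centre of (561.5,−340) and a yaw of −4.7°. The lid is at (686,37.5) with a yaw of −3.3°. Next I'll grip the lid by its handle and lift it.

```bash
python3 - <<'E'
from h import *
q=down(np.radians(180-3.3)); L=[685.8,37.5]
manip.move_to([*L,130],q); manip.line_to([*L,25],velocity=120,threshold=12); print(manip.get_eef_pos(),manip.get_force())
manip.gripper_close(110); print(manip.get_gripper_width(),manip.get_eef_pos())
manip.line_to([*L,200],velocity=120); print(manip.get_gripper_width(),manip.get_force(),manip.get_wrist_torque(),manip.get_time_s())
cv2.imwrite("pics/g1.png",optics.grab_frame("wrist")); cv2.imwrite("pics/gs1.png",optics.grab_frame("scene"))
crop(cv2.imread("pics/gs1.png"),120,80,420,300,2.6,"pics/gs1c.png")
E
```

```text
[686.57696275  37.23926654  25.80528778] [ 0.73863638 -0.21200416  0.60689473]
16.411627433635793 [686.03554321  37.36792307  25.48532857]
15.981282629963404 [-0.03112801 -0.03552632 -4.37458327] [-0.00987126  0.01391756 -0.02242127] 56.5083
```

View pics/g1.png

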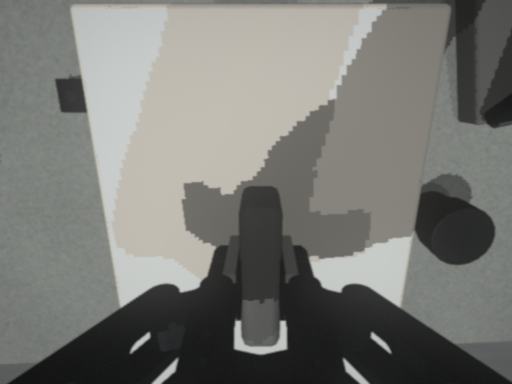

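View pics/gs1c.png

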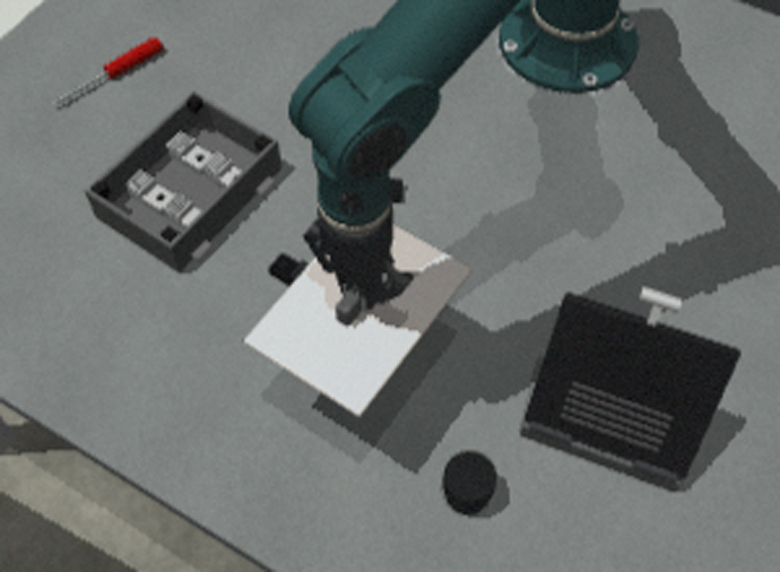

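The lid is level and centred in the grip: its near edge spans 72–450 and the handle is at x=260. Carrying it over the tub now.

```bash
python3 - <<'E'
from h import *
q=down(np.radians(180-4.7)); T=[561.5,-340]
manip.line_to([*T,200],q,velocity=180); print(manip.get_eef_pos(),manip.get_gripper_width(),manip.get_force())
manip.line_to([*T,98],velocity=100,threshold=8); print(manip.get_eef_pos(),manip.get_gripper_width(),manip.get_force(),manip.get_time_s())
cv2.imwrite("pics/g2.png",optics.grab_frame("wrist")); cv2.imwrite("pics/gs2.png",optics.grab_frame("scene")); cv2.imwrite("pics/gt2.png",optics.grab_frame("top"))
a=cv2.resize(cv2.imread("pics/gs2.png")[90:210,130:270],None,fx=4,fy=4,interpolation=2); cv2.imwrite("pics/gs2c.png",a)
E
```

```text
[ 562.07766161 -338.83744478  199.76433796] 16.146391189216274 [ 0.53585549  0.69141326 -4.09344839]
[ 561.97834459 -340.58559415   98.78152225] 16.333736938703318 [-0.13166776 -0.66498054 -3.84617717] 60.1333
```

View pics/g2.png

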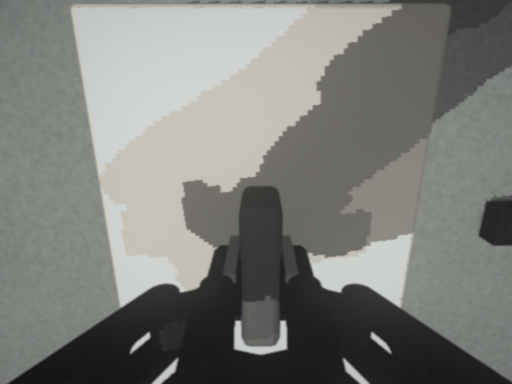

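View pics/gs2c.png

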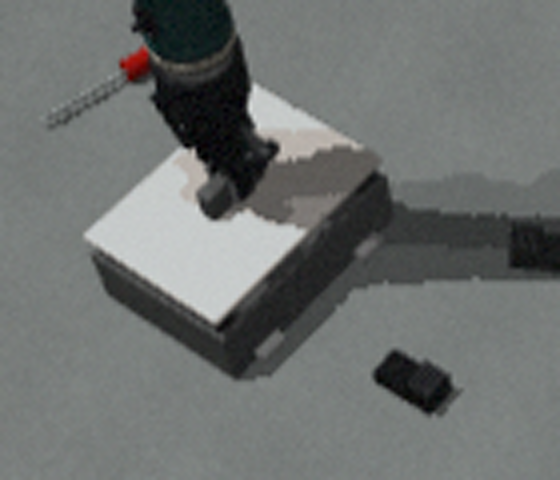

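The lid hovers well aligned over the tub, and its position in the grip is unchanged. Lower it onto the pads, then press.

```bash
python3 - <<'E'
from h import *
T=[561.5,-340]
def st(t): print(t,manip.get_eef_pos().round(1),round(manip.get_gripper_width(),1),manip.get_force().round(1),round(manip.get_time_s(),1))
h=manip.line_to([*T,80],velocity=30,threshold=5); st(h)
E
```

```text
True [ 561.5 -339.9   83.3] 16.1 [ 0.8 -1.5  0.7] 60.8
```

Contact came at TCP z = 83.3 mm, close to the expected resting height on the pads. Pressing.

```bash
python3 - <<'E'
from h import *
T=[561.5,-340]
def st(t): print(t,manip.get_eef_pos().round(1),round(manip.get_gripper_width(),1),manip.get_force().round(1),manip.get_wrist_torque().round(2),round(manip.get_time_s(),1))
h=manip.line_to([*T,73],velocity=15,threshold=25); st(h); manip.sleep(.5); st("")
cv2.imwrite("pics/g3.png",optics.grab_frame("wrist"))
cv2.imwrite("pics/gs3.png",optics.grab_frame("scene"));a=cv2.resize(cv2.imread("pics/gs3.png")[90:210,130:270],None,fx=4,fy=4,interpolation=2); cv2.imwrite("pics/gs3c.png",a)
E
```

```text
True [ 561.5 -339.8   78.5] 15.9 [-0.9  1.2  4.7] [-0.1   0.04  0.01] 61.3
 [ 561.5 -339.8   78.5] 16.5 [-0.8  1.6  5.5] [-0.01  0.07  0.  ] 61.8
```

View pics/g3.png

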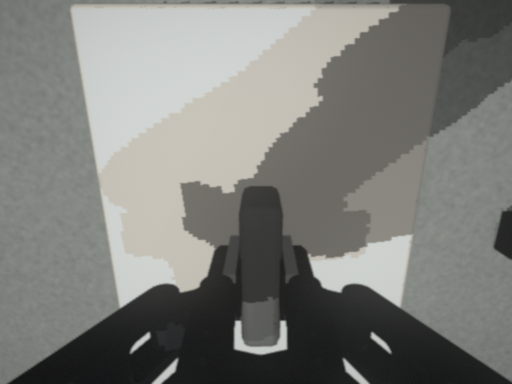

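View pics/gs3c.png

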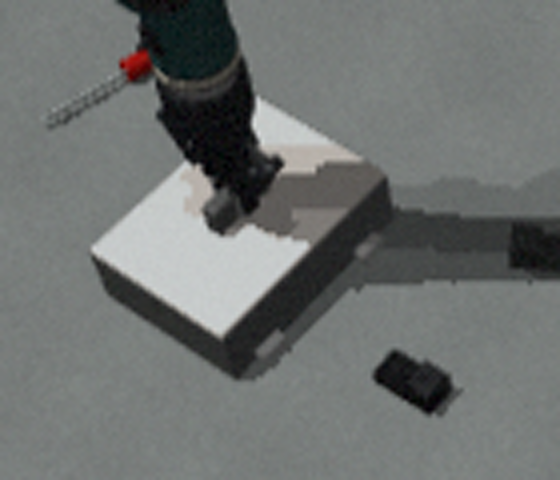

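It stopped at 25 N at z = 78.5 mm, which is exactly the expected seated height (25.5+53), and no gap shows. One more firm press, then release and check.

```bash
python3 - <<'E'
from h import *
T=[561.5,-340]
def st(t): print(t,manip.get_eef_pos().round(1),round(manip.get_gripper_width(),1),manip.get_force().round(1),round(manip.get_time_s(),1))
h=manip.line_to([*T,73],velocity=15,threshold=28); st(h); manip.sleep(.3)
manip.open_jaws(); st("open"); manip.sleep(.2)
manip.line_to([*T,200],velocity=120); st("up")
q=down(np.radians(180-4.7)); manip.move_to([515,-340,330],q); manip.sleep(.3)
c=cam("wrist"); im=optics.grab_frame("wrist"); cv2.imwrite("pics/f1.png",im); np.savez("f1.npz",K=c[0],R=c[1],t=c[2])
crop(im,180,70,350,270,3,"pics/f1c.png")
cv2.imwrite("pics/fs.png",optics.grab_frame("scene"));a=cv2.resize(cv2.imread("pics/fs.png")[90:200,140:250],None,fx=5,fy=5,interpolation=2); cv2.imwrite("pics/fsc.png",a)
cv2.imwrite("pics/ft.png",optics.grab_frame("top"))
E
```

```text
True [ 561.5 -339.8   78.5] 16.5 [-1.3  2.7  3.8] 62.1
open [ 561.4 -339.7   78. ] 85.3 [-0.6 -0.9  0.3] 63.1
up [ 561.1 -339.4  199.1] 85.4 [-0.2 -0.6 -1.1] 64.5
```

View pics/f1c.png

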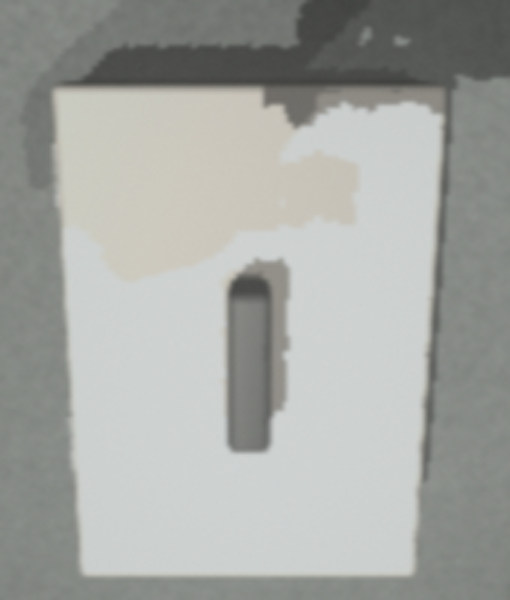

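View pics/fsc.png

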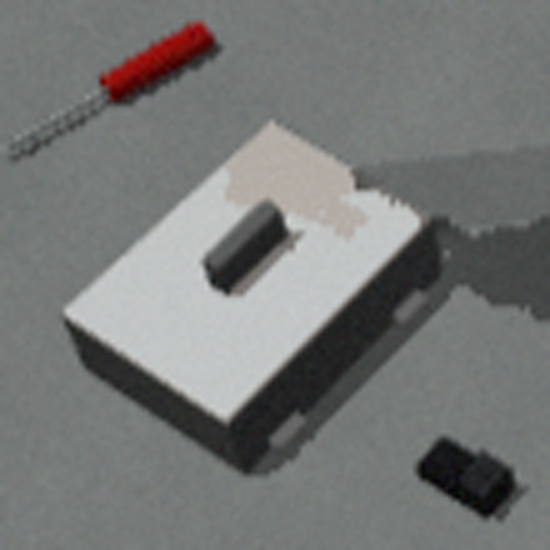

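View pics/fs.png

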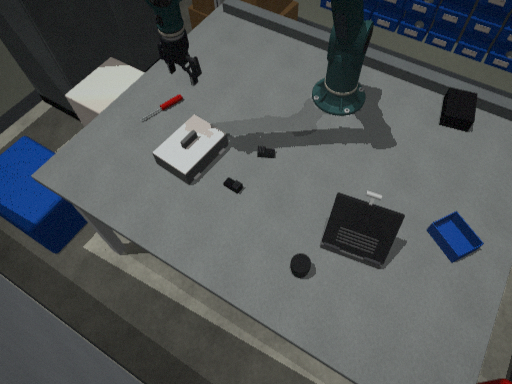

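```bash
python3 - <<'E'
from h import *
from scipy.optimize import least_squares
d=np.load("f1.npz"); c=(d["K"],d["R"],d["t"]); px=np.array([(54,87),(449,87),(414,576),(81,576)])/3+[180,70]
mod=np.array([[-114,-81,0],[-114,81,0],[114,81,0],[114,-81,0]],float)
P=lambda v:R.from_rotvec([0,0,v[2]]).apply(mod)+[v[0],v[1],v[3]]
r=least_squares(lambda v:(w2px(c,P(v))-px).ravel(),[561,-340,-.08,73],x_scale=[1,1,.01,1])
print("lid x,y,yaw,topz",r.x[:2].round(1),np.degrees(r.x[2]).round(2),r.x[3].round(1),"res",r.fun.round(1),manip.get_force().round(1))
a=cv2.imread("pics/ft.png");b=cv2.imread("pics/top0.png")
cv2.imwrite("pics/cmp.png",np.vstack([b[90:260,50:480],a[90:260,50:480]]))
E
```

```text
lid x,y,yaw,topz [ 562.3 -339.2] -4.83 71.2 res [-0.1 -0.2 -0.1  0.3  0.3  0.1 -0.  -0.2] [-0.2 -0.1 -0.4]
```

View pics/cmp.png

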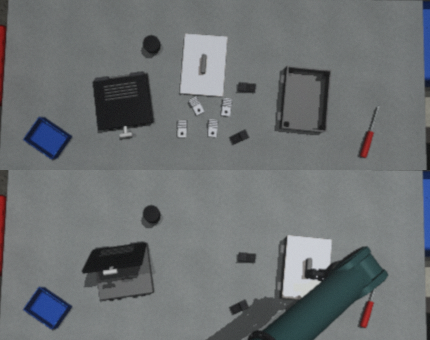

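The lid fit gives (562.3,−339.2), yaw −4.8° and plate top at about 71 mm (nominal 73), with level residuals of 0.3 px or less. The bin, lens and driver are where they were at the start, no jaws are left on the bench, and the screen stands open. Handing in.

```bash
python3 - <<'E'
from h import *
print(manip.finish_job(), manip.get_time_s())
E
```

```text
the job is handed in; nothing more can be done
the job is handed in; nothing more can be done
```

I completed all three steps and handed the job in at about 65 s of the 210 s allowed; the system gives no verdict.

- **Screen:** I raised the display by its pull bar and let go. The wrist view after release put it at about 60°, the scene view at about 58°. It still stood at the same place in the last pictures.
- **Jaws:** I packed the four light aluminium jaws, which were all the start pictures showed. They lay flat in the tub before the lid went on. I left the two black lookalikes alone.
- **Lid:** I pressed it twice, to about 25 N and then 28 N. Both times it stopped at a height of 78.5 mm, the height expected for a seated lid. The final view put it within about 1.5 mm of the tub centre and 0.2° of its direction. The scene picture shows no gap on the two sides it can see.
- **Bystanders:** the blue bin, lens and screwdriver show no visible shift between the start and end pictures.

**Disagreements and limits:**
- The camera estimate of the lid's top was 71 mm against a nominal 73 mm, which is within the calibration error.
- I didn't probe the lid's level corner by corner; it rests on the press height and the pictures.
- I saw no grip slip and no knocked jaw during the run.

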